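Draw the calibration plate from under the lens cases and dock it

TASK

The blue calibration plate lies under the three stacked lens cases on the grey stand: take its tab and draw it out, level and without forcing it, through the opening below the stand's front bar, leaving the cases standing as a neat stack on the stand, with the robot never touching or lifting them. Then lay the plate in the white dock, tab towards the dock's open front, slide it fully home, give it a short, definite but gentle press (about 10 N, held for a moment) against the red back stop, and let go. Leave everything else where it is.

Things in the scene. Friction and masses are not known exactly. Their poses are not given: they have to be found in the camera images.
- plate: Blue plate, 6 thick, 120 g. Body x -45..45, y -42..42, 9 mm 45-degree chamfers on its two front (-x) corners; flat tab 26 wide (y -13..13) in front over x -120..-45; white patch at x = -108 is where to pinch it across y from above. Pulling it from under the stack takes about 3 to 12 N. Origin: centre of the body's underside; x away from the tab, z up.
- stand: Grey storage stand, fixed. Deck x -62..78, y -72..72, flat top 30 above the table. Origin: at table height, below the middle of the plate's place; -x is its front, roughly towards the robot. The plate lies on the deck, tab out over the front edge, up to 5 mm and 4 degrees out of line, and must be steered into the gate.
- gate: Aluminium yoke on the stand's front. The frame given here is the stand's own; the yoke is clamped in it up to 10 mm left or right of y = 0, which no pose shows: feel for it. Two posts, x -62..-54, inner faces 43.5 left and right of the yoke's middle (1.5 mm to spare each side); a bar at z 39..60 holds the cases back. Over 20 N from the plate is forcing. Plate clear when its origin passes x = -107.
- case_low: Pink lens case, 84 x 80 x 20, 80 to 170 g, lies on the plate and comes down flat onto the deck when the plate is gone. Origin: centre of its underside, z up (same for the other cases).
- case_mid: Cream lens case, same size, lies on case_low.
- case_top: Teal lens case, same size, lies on case_mid.
- dock: White dock, fixed, deck x -62..68, y -65..65, flat top 30 above the table. Origin: at table height, below the home plate's origin; -x is its open front, roughly towards the robot. Side rails x -25..45, inner faces y = -46 and 46, 10 high, open above. The home plate's x axis lies along the dock's, tab over the front edge.
- dock_stop: Red back stop of the dock, rigid, 16 high, 116 wide, front face at x = 45 in the dock's frame (it shares the dock's origin and axes); the plate's rear edge meets it when home. Over 20 N on it is too hard; sliding on the deck alone takes 1 to 4 N.
- spray: Bystander: white cleaning spray bottle, 40 across, 120 high. Origin: centre of underside. Leave alone.
- trial_frame: Bystander: steel and black trial frame lying flat, about 130 wide, 8 thick (bulges to 16). Origin: centre of underside. Leave alone.
- mirror: Bystander: black hand mirror lying flat, disc 100 across, handle along its -x. Origin: underside of the disc. Leave alone.
- remote: Bystander: black chart remote, 130 x 45 x 16. Origin: centre of underside. Leave alone.
- occluder: Bystander: pink eye occluder paddle lying flat, disc 60 across at its origin, 90 mm handle along its -x. Origin: underside of the disc. Leave alone.
- pot: Bystander: white ceramic pot, 60 across, 60 high. Origin: centre of underside. Leave alone.
Things that resemble listed ones, but are neither listed nor needed, are in the scene too. Leave any purple or yellow look-alike of the case_top alone.

How it is judged (in metres and radians):
On the way, in this order (a step that is already met when the one before it is completed fails the run):
1. the plate is drawn right out through the gate while the stack still stands (x of plate in the frame of stand below -0.107 m and angle between each of case_low, case_mid, case_top's own z axis and vertical below 0.06 rad and z of case_low in the frame of stand below 0.033 m and horizontal distance between case_low and stand below 0.03 m and horizontal distance between case_mid and case_low below 0.02 m and horizontal distance between case_top and case_mid below 0.02 m and z of case_mid in the frame of stand above 0.046 m and z of case_top in the frame of stand above 0.064 m), for 0.1 s.
2. the plate, home in the dock, is pressed against the back stop with more than 2 N (x of plate in the frame of dock between -0.003 and 0.003 m and y of plate in the frame of dock between -0.008 and 0.008 m and z of plate in the frame of dock between 0.027 and 0.033 m and angle between the x axis of plate and the x axis of dock, either way round below 0.12 rad and contact force between plate and dock_stop above 2 N), for 0.15 s.
At the end, for the whole second after the job is handed in: The plate lies flat on the dock's deck, home to within 3 mm along the dock's x, 8 mm across, 0.12 rad in line, released and at rest; the three cases stand flat (within 0.06 rad) on the stand's deck, case_low within 30 mm of the stand's origin, each upper case within 20 mm of the one below (x of plate in the frame of dock between -0.003 and 0.003 m and y of plate in the frame of dock between -0.008 and 0.008 m and z of plate in the frame of dock between 0.027 and 0.033 m and angle between the x axis of plate and the x axis of dock, either way round below 0.12 rad and angle between each of case_low, case_mid, case_top's own z axis and vertical below 0.06 rad and z of case_low in the frame of stand below 0.033 m and horizontal distance between case_low and stand below 0.03 m and horizontal distance between case_mid and case_low below 0.02 m and horizontal distance between case_top and case_mid below 0.02 m and z of case_mid in the frame of stand above 0.046 m and z of case_top in the frame of stand above 0.064 m and linear speed of each of plate, case_top below 0.02 m/s); the robot touches nothing.
It fails at once if the plate bears on the gate with over 20 N (forced or jammed) (contact force between plate and gate above 20 N).
It fails at once if the plate is pressed against the back stop with over 20 N (contact force between plate and dock_stop above 20 N).
It fails at once if the robot touches a lens case (over 1 N) (contact force between any of the arm, the fingers and case_low above 1 N or contact force between any of the arm, the fingers and case_mid above 1 N or contact force between any of the arm, the fingers and case_top above 1 N).
It fails at once if the stack is lifted (the low case rises more than 8 mm) or a case tips by more than 0.3 rad (z of case_low in the frame of stand above 0.044 m or angle between any of case_low, case_mid, case_top's own z axis and vertical above 0.3 rad).
It fails at once if a bystander is shifted by more than 30 mm (distance of any of spray, trial_frame, mirror, remote, occluder, pot from where it was at the start of the episode above 0.03 m).
It also fails if it takes over 72 s, if anything falls off the work surface, if the arm or the gripper's body presses on something with over 40 N, if the wrist force passes 120 N, or if a joint passes its speed limit or range.

ROBOT

A 7-joint arm with a two-finger parallel gripper is mounted at the origin on the work surface. World frame = base frame: x ahead of the robot, y to its left, z up, the work surface at z = 0. Lengths are in mm, angles in degrees, forces in N, time in s.
With the tool pointing down it reaches from about 350 to 900 mm from the base axis. Payload 7.2 kg.
Tool frame: the origin (TCP) lies between the finger pads; the fingertips stand 8 mm ahead of it and the grasp point (between the pads) lies 11 mm behind it; x points along the fingers, y is the direction in which the jaws open and shut, and the axes are right-handed (so a half turn about x gives the same grasp; the last joint's range is limited). The gripper opens to 85 mm and grips with 20 to 120 N. Pads are 22 mm wide; open, the fingers measure 114 mm over their backs; the gripper's body (76 mm by 85 mm) begins 54 mm behind the grasp point. The pads swing forward as they close: fully open they stand 13 mm farther back than shut.
Start: joints at [67.54, 23.554, -0.728, 91.456, 0.321, 64.991, -4.71], TCP at [198.845, -592.528, 239.297] pointing down, gripper open.
Joint ranges: [-169.25, 169.25], [-16.82, 113.86], [-84.01, 82.57], [7.8, 145.47], [-59.2, 239.2], [7.22, 106.19], [-163.78, 163.78]. Speed limits (degrees/s): [136.94, 136.94, 172.46, 172.46, 180, 180, 180].

INTERFACE

Orientations are given as a 3x3 rotation matrix whose columns are the frame's x, y, z axes.
In Python, from workcell import readout, eyes, job, models gives the robot as it stands. The module is installed in compiled form; this text tells all that it offers.
- The arm moves only by the shell command python3 -m jog 'ROWS' [FORCE]. ROWS is JSON, a list of rows, each a list of 3 entries, a list of its own where there are three numbers: the gripper's target within -1 to 1 (fully open at 1, half-way at 0, shut at -1), then the shift along the world's x, y, z in mm, then the turn about the world's z in degrees. In form: [[claw, [dx, dy, dz], yaw], ...]. A call has 1 to 5 rows; each row shifts and turns the commanded pose from where the row before left it; what a row does not reach is not made up. A row lasts 1/10 s, in which the tool goes at most 50 mm and 8.59 degrees, less where a joint would pass 70% of its speed; a pose out of reach is approached as far as the arm can. A call with a gripper value outside its range is refused whole. The fingers move at their own pace and stop on an object; FORCE is the grip in N (left out, the last holds). Time passes only in rows, so rows that do not move let the fingers close. It gives the time, the measured TCP pose, the force and the opening at its end, in the units of the state.
- readout.get_state(): the state, without advancing time (a new reading comes with each control period).
- eyes.get_image(name): name is "side" or "top"; returns a dict with "color" (384x512x3 uint8, red, green, blue), "range_z" (384x512 float32, mm along the optical axis (not along the pixel's ray), 0 where there is no reading), "intrinsics" (3x3 intrinsics, pixels), "k1" (the pictures are not rectified: a ray, as slopes to the right and down, at radius r is drawn at 1 + k1 r^2 times it, then the intrinsics apply), "R" (3x3) and "t" (3): a world point X has camera coordinates R X + t. Camera axes: x right, y down, z forward; pixel columns grow to the right and rows downward; lengths in mm; the calibration is good to about 2 mm. A picture is of the moment at which its call begins.
- job.finish_job(): hands the job in, once; it reports no verdict.
Trained networks look in the newest picture that a camera, given by its name, has taken for a name from the list of things; names that differ only in an ending like _2 or _b are one class to them, and where a whole thing is asked for, a point or a joint stands for the part that bears it (a point fixed in the world has none). Each returns a list of dicts, best first, with "score" (0 to 1); they miss things now and then, are a little off and sometimes report something else, mostly with a low value. They report only what shows in the picture. A call takes as long as a camera call. They do not tell look-alikes from the thing itself.
- models.outline_of(camera, thing): "region" (384x512 bool, what is visible of it) and "position" ([row, column] in pixels, amid what is visible of it).
The state is a dict: "t": time; "joint_positions": joint angles; "qvel": joint speeds; "joint_torque": joint torques, N m; "ee_pos": TCP position; "orientation": TCP orientation; "force": force on the tool from outside, world axes, zero at the start; "ft_torque": the same for the moment, N m; "finger_gap": opening from 0.0 (shut) to 1.0 (fully open).
Only numpy, scipy, OpenCV 4.12 (cv2) and the standard library are available. Lean on these libraries where they do the work, as an engineer would, in place of code of your own. Each camera call takes 0.05 s, during which the arm holds its last target. There are 200 camera calls.

## Working session

There is one attempt and no reset: what is moved stays moved. The work goes in short steps, Python scripts to look and compute and a shell command to move; the robot and the scene stay as the last step left them, time stands still between calls to the robot, and variables do not carry over. Pictures are saved under pics/ and viewed, about 8 in all and at most 12, crops included, and the job is handed in when it is done.

```bash
mkdir -p pics
cat > h.py <<'E'
import numpy as np, cv2
from workcell import readout, eyes, job, models
def cam(name):
    return eyes.get_image(name)
def pts(im):
    "world xyz for each pixel (HxWx3), nan without range"
    K=np.array(im["intrinsics"],float); k=float(im["k1"]); Z=im["range_z"].astype(float)
    H,W=Z.shape; u,v=np.meshgrid(np.arange(W),np.arange(H))
    uv=np.stack([u,v],-1).reshape(-1,1,2).astype(float)
    r=cv2.undistortPoints(uv,K,np.array([k,0,0,0,0.])).reshape(H,W,2)
    P=np.dstack([r[...,0]*Z,r[...,1]*Z,Z]); P[Z<=0]=np.nan
    R=np.array(im["R"]); t=np.array(im["t"]).reshape(3)
    return (P-t)@R
def proj(im,X):
    K=np.array(im["intrinsics"],float); R=np.array(im["R"],float); t=np.array(im["t"],float)
    return cv2.projectPoints(np.atleast_2d(X).astype(float),cv2.Rodrigues(R)[0],t,K,np.array([float(im["k1"]),0,0,0,0]))[0].reshape(-1,2)
def save(im,fn,crop=None,s=1):
    c=im["color"][...,::-1]
    if crop: r0,r1,c0,c1=crop; c=c[r0:r1,c0:c1]
    cv2.imwrite(fn,cv2.resize(c,None,fx=s,fy=s,interpolation=cv2.INTER_CUBIC))
E
python3 - <<'E'
from h import *
t=cam("top"); s=cam("side"); save(t,"pics/top1.png",s=1.5); save(s,"pics/side1.png",s=1.5)
for n in ["plate","stand","gate","case_low","case_top","dock","dock_stop"]:
    for c in("top","side"):
        print(n,c,[(round(d["score"],2),np.round(d["position"]).tolist(),int(d["region"].sum())) for d in models.outline_of(c,n)][:4])
st=readout.get_state(); print(st["ee_pos"],st["orientation"],st["t"],st["force"])
E
```

```text
plate top [(0.54, [209.0, 189.0], 251)]
plate side [(0.89, [254.0, 232.0], 292)]
stand top []
stand side [(0.73, [250.0, 197.0], 1537)]
gate top [(0.65, [202.0, 185.0], 135), (0.41, [239.0, 256.0], 473)]
gate side [(0.89, [245.0, 223.0], 356), (0.24, [147.0, 341.0], 503)]
case_low top [(0.47, [193.0, 207.0], 3)]
case_low side [(0.46, [246.0, 210.0], 197)]
case_top top [(0.97, [176.0, 191.0], 874), (0.78, [190.0, 262.0], 803), (0.72, [204.0, 133.0], 796)]
case_top side [(0.98, [224.0, 204.0], 1005), (0.79, [319.0, 187.0], 1462), (0.56, [204.0, 250.0], 696), (0.49, [166.0, 272.0], 1368)]
dock top [(0.84, [189.0, 318.0], 1889)]
dock side [(0.89, [164.0, 267.0], 1320)]
dock_stop top [(0.56, [173.0, 320.0], 159)]
dock_stop side [(0.48, [158.0, 257.0], 108)]
[ 198.85368423 -592.52224455  239.33913044] [[ 4.97782412e-05  3.18151410e-01 -9.48039913e-01]
 [-5.57029164e-05 -9.48039912e-01 -3.18151413e-01]
 [-9.99999997e-01  6.86456058e-05 -2.94697980e-05]] 0.8 [ 0.94591764 -0.69903562  0.37510891]
```

View pics/top1.png

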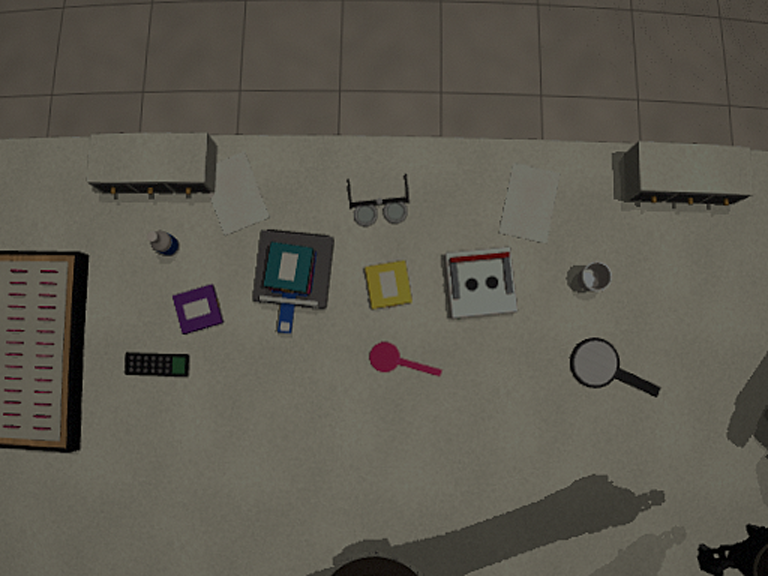

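View pics/side1.png

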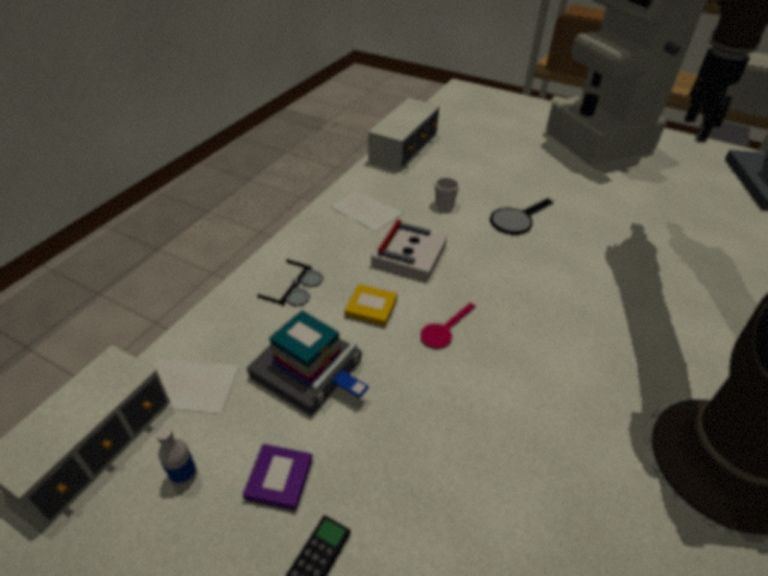

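The only blue plate is under the stack: its tab is at about (287,318) in the 1.5x top picture and (352,384) in the 1.5x side picture. The stack's look-alikes are purple (198,309) and yellow (388,284). The dock is at (480,283), with its red stop at the far side and open front towards the robot. Next I'll measure these.

Run:
```python
from h import *
t=cam("top"); s=cam("side"); 
save(t,"pics/top_crop.png",(140,230,155,355),4)
for nm,im in(("top",t),("side",s)):
    P=pts(im); c=cv2.cvtColor(im["color"],cv2.COLOR_RGB2HSV); h,S,V=[c[...,i].astype(int) for i in range(3)]
    tp=models.outline_of(nm,"case_top")[0]; ctr=P[tp["region"]]; print(nm,"case_top med",np.nanmedian(ctr,0).round(1))
    m=tp["region"]; q=P[m]; q=q[np.abs(q[:,2]-np.nanmedian(q[:,2]))<6]; print(" rect",cv2.minAreaRect(q[:,:2].astype(np.float32)))
    c0=np.nanmedian(ctr,0)
    # stand deck
    d=np.linalg.norm(P[...,:2]-c0[:2],axis=-1)
    m=(d<130)&(np.abs(P[...,2]-30)<6); q=P[m]; print(" stand rect n",m.sum(),cv2.minAreaRect(q[:,:2].astype(np.float32)),np.median(q[:,2]))
    b=(h>105)&(h<125)&(S>120)&(d<200); q=P[b]; print(" blue",b.sum(),np.nanmin(q,0).round(1),np.nanmax(q,0).round(1),np.nanmedian(q,0).round(1))
    dk=models.outline_of(nm,"dock")[0]; q=P[dk["region"]]; c1=np.nanmedian(q,0); print(" dock med",c1.round(1))
    d=np.linalg.norm(P[...,:2]-c1[:2],axis=-1)
    m=(d<110)&(P[...,2]>22)&(P[...,2]<55); q=P[m]; print(" dock rect",m.sum(),cv2.minAreaRect(q[:,:2].astype(np.float32)))
    r=((h<8)|(h>172))&(S>130)&(d<120); q=P[r]; print(" red",r.sum(),np.nanmedian(q,0).round(1)); 
    if r.sum()>5: print("  ",cv2.minAreaRect(q[~np.isnan(q[:,0])][:,:2].astype(np.float32)))
    tab=(P[...,2]<200)&(np.abs(P[...,2])<4); print(" table z",np.nanmedian(P[tab][:,2]))
```

```text
top case_top med [665.  170.1  93.7]
 rect ((664.9126586914062, 171.05459594726562), (81.29724884033203, 85.85643005371094), 82.30594635009766)
 stand rect n 1262 ((645.768798828125, 173.19332885742188), (145.75680541992188, 197.7890625), 84.9704360961914) 28.843168993208977
 blue 208 [547.4  51.2  -5.7] [808.5 210.2  66.3] [593.7 178.1  34.8]
 dock med [ 650.  -195.4   28.7]
 dock rect 1863 ((651.6064453125, -197.21746826171875), (128.2606201171875, 129.24583435058594), 6.396335601806641)
 red 120 [ 697.3 -190.4   43.4]
   ((697.3197021484375, -190.95431518554688), (11.302218437194824, 113.11698150634766), 5.447917938232422)
 table z -1.0225608263676689
side case_top med [640.8  -7.4  20.1]
 rect ((644.7312622070312, -15.561027526855469), (86.82997131347656, 85.30047607421875), 11.790482521057129)
 stand rect n 97 ((643.1187744140625, -7.0914764404296875), (76.94046020507812, 259.43621826171875), 7.044980525970459) 29.812769580426586
 blue 91 [568.3 143.8   3.9] [604.7 189.   39.7] [590.  176.3  36.5]
 dock med [ 646.2 -179.7   30.7]
 dock rect 1123 ((651.4902954101562, -196.3741455078125), (130.13742065429688, 134.16258239746094), 6.6827216148376465)
 red 72 [ 694.8 -186.4   45.5]
   ((695.756103515625, -186.9857940673828), (7.672066688537598, 107.67723846435547), 5.949597358703613)
 table z -0.23238930373292951
```

View pics/top_crop.png

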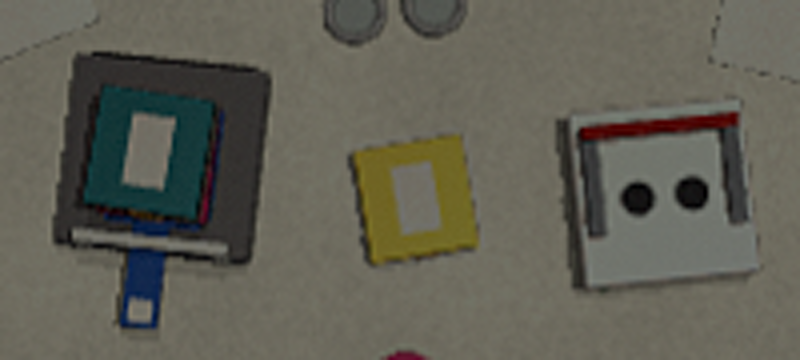

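The crop matches: the plate is under the teal, cream and pink stack, with its tab end and white patch at crop (140,310). The gate bar runs (75,233)-(228,250), and the dock is at upper right with its front towards the robot. Now I'll fit these precisely by ray-plane intersection.

```bash
cat >> h.py <<'E'
def onplane(im,z):
    "world xy for each pixel where its ray meets height z"
    K=np.array(im["intrinsics"],float); H,W=im["range_z"].shape; u,v=np.meshgrid(np.arange(W),np.arange(H))
    r=cv2.undistortPoints(np.stack([u,v],-1).reshape(-1,1,2).astype(float),K,np.array([float(im["k1"]),0,0,0,0.])).reshape(H,W,2)
    R=np.array(im["R"]); t=np.array(im["t"]).reshape(3); d=np.dstack([r,np.ones((H,W))])@R; C=-R.T@t
    return C[:2]+d[...,:2]*((z-C[2])/d[...,2])[...,None]
def hsv(im):
    c=cv2.cvtColor(im["color"],cv2.COLOR_RGB2HSV); return [c[...,i].astype(int) for i in range(3)]
E
python3 - <<'E'
from h import *
for nm in("top","side"):
    im=cam(nm); P=pts(im); h,S,V=hsv(im); X=onplane(im,36)
    # tab incl. patch: near, above table, in front of bar
    m=(np.abs(X[...,0]-565)<60)&(np.abs(X[...,1]-180)<60)&(h>105)&(h<125)&(S>110)
    n,lab,st,_=cv2.connectedComponentsWithStats(m.astype(np.uint8)); k=1+np.argmax(st[1:,4]); m=lab==k
    m=cv2.drawContours(np.zeros(m.shape,np.uint8),cv2.findContours(m.astype(np.uint8),0,2)[0],-1,1,-1)>0
    q=X[m]; f=q[q[:,0]<590]
    # centre line y(x) of bins
    bs=[(a+2.5,(f[(f[:,0]>=a)&(f[:,0]<a+5)][:,1])) for a in range(545,590,5)]
    bs=[(a,(v.max()+v.min())/2,v.max()-v.min()) for a,v in bs if len(v)>3]
    a=np.array(bs); print(nm,"tab bins\n",a.round(1).tolist(),"slope deg",np.degrees(np.arctan(np.polyfit(a[1:,0],a[1:,1],1)[0])).round(1),"xmin",q[:,0].min().round(1))
    print(" rect",cv2.minAreaRect(f.astype(np.float32)))
    w=(np.abs(X[...,0]-565)<25)&(np.abs(X[...,1]-182)<20)&(S<70)&m; print(" patch",w.sum(),X[w].mean(0).round(1))
    # gate bar at z=60: bright grey, by height from depth
    Xb=onplane(im,60); b=(np.abs(P[...,2]-60)<8)&(np.abs(Xb[...,0]-603)<25)&(np.abs(Xb[...,1]-170)<90)&(V>95)&(S<60)
    print(" bar",b.sum(),cv2.minAreaRect(Xb[b].astype(np.float32)))
    X3=onplane(im,30); g=(np.abs(P[...,2]-29)<5)&(np.abs(X3[...,0]-660)<100)&(np.abs(X3[...,1]-168)<95)&(S<60)&(V<95)&~m
    n,lab,st,_=cv2.connectedComponentsWithStats(g.astype(np.uint8)); g=lab==1+np.argmax(st[1:,4])
    print(" stand",g.sum(),cv2.minAreaRect(X3[g].astype(np.float32)))
    c=models.outline_of(nm,"dock")[0]["region"]; 
    w=c&(np.abs(P[...,2]-30)<5); print(" dock",w.sum(),cv2.minAreaRect(X3[w].astype(np.float32)))
    X4=onplane(im,46); r=((h<8)|(h>172))&(S>130)&(np.abs(X4[...,0]-695)<40)&(np.abs(X4[...,1]+190)<90); print(" red",r.sum(),cv2.minAreaRect(X4[r].astype(np.float32)))
    Xc=onplane(im,96); tl=(h>80)&(h<100)&(S>100)&(np.abs(Xc[...,0]-665)<70)&(np.abs(Xc[...,1]-170)<70); print(" teal",cv2.minAreaRect(Xc[tl].astype(np.float32)))
E
```

```text
top tab bins
 [[547.5, 182.2, 20.4], [552.5, 183.8, 23.4], [557.5, 182.5, 26.2], [562.5, 181.2, 23.4], [567.5, 181.3, 23.3], [572.5, 181.4, 23.4], [577.5, 181.6, 23.4], [582.5, 178.9, 23.4], [587.5, 178.9, 23.4]] slope deg -6.9 xmin 547.2
 rect ((567.7957763671875, 181.46580505371094), (26.051496505737305, 42.952274322509766), 85.1489028930664)
 patch 36 [558.  182.4]
 bar 70 ((606.2404174804688, 173.5175323486328), (109.67462921142578, 4.841091156005859), 85.25836944580078)
 stand 995 ((671.6064453125, 170.5726776123047), (145.1268768310547, 142.9542236328125), 84.88460540771484)
 dock 1343 ((650.871826171875, -196.37088012695312), (127.01915740966797, 128.19175720214844), 6.5456767082214355)
 red 119 ((696.56982421875, -190.07781982421875), (8.81956672668457, 112.09764099121094), 6.532201290130615)
 teal ((665.7918090820312, 170.8328399658203), (80.81207275390625, 83.64541625976562), 82.13807678222656)
side tab bins
 [[567.5, 184.3, 25.4], [572.5, 183.6, 26.7], [577.5, 182.1, 24.2], [582.5, 182.0, 26.8], [587.5, 179.9, 30.8]] slope deg -12.4 xmin 547.5
 rect ((568.8455810546875, 181.77523803710938), (30.503395080566406, 44.93240737915039), 84.13308715820312)
 patch 0 [nan nan]
 bar 109 ((606.347900390625, 173.59710693359375), (109.68074798583984, 10.253664016723633), 83.92383575439453)
 stand 684 ((673.67236328125, 216.8262176513672), (62.69735336303711, 145.097412109375), 83.60387420654297)
 dock 826 ((649.8814086914062, -193.84329223632812), (129.45567321777344, 134.61984252929688), 6.119119644165039)
 red 72 ((693.4857788085938, -183.77232360839844), (11.040458679199219, 116.95838928222656), 6.5764241218566895)
 teal ((661.4863891601562, 178.06565856933594), (82.6381607055664, 88.3959732055664), 81.87828063964844)<stdin>:14: RuntimeWarning: Mean of empty slice.
  ret = um.true_divide(
```

```bash
J="python3 -m jog"
$J '[[0.2,[20,43,0],-1.35],[0.2,[20,43,0],-1.35],[0.2,[20,43,0],-1.35],[0.2,[20,43,0],-1.35],[0.2,[20,43,0],-1.35]]' 60
$J '[[0.2,[20,43,0],-1.35],[0.2,[20,43,0],-1.35],[0.2,[20,43,0],-1.35],[0.2,[20,43,0],-1.35],[0.2,[20,43,0],-1.35]]'
$J '[[0.2,[20,43,0],-1.35],[0.2,[20,43,0],-1.35],[0.2,[20,43,0],-1.35],[0.2,[20,43,0],-1.35],[0.2,[20,43,0],-1.35]]'
$J '[[0.2,[20,43,0],-1.35],[0.2,[20,43,0],-1.35],[0.2,[19,43,0],-1.35],[0.2,[0,0,-20],0],[0.2,[0,0,0],0]]'
```

```text
t: 1.8
ee_pos: [299.4, -375.8, 239.5]
orientation: [[0.0, 0.203, -0.979], [-0.001, -0.979, -0.203], [-1.0, 0.001, -0.0]]
force: [0.7, -0.5, 0.6]
finger_gap: 0.596
t: 2.3
ee_pos: [399.4, -160.8, 239.7]
orientation: [[0.001, 0.087, -0.996], [-0.001, -0.996, -0.087], [-1.0, 0.001, -0.001]]
force: [1.1, -0.9, -0.1]
finger_gap: 0.6
t: 2.8
ee_pos: [499.5, 54.2, 239.6]
orientation: [[0.001, -0.031, -1.0], [-0.0, -1.0, 0.031], [-1.0, 0.0, -0.001]]
force: [2.1, -0.9, -0.3]
finger_gap: 0.604
t: 3.3
ee_pos: [556.5, 182.4, 216.8]
orientation: [[-0.004, -0.097, -0.995], [-0.001, -0.995, 0.097], [-1.0, 0.001, 0.004]]
force: [-1.0, 0.4, -0.5]
finger_gap: 0.6
```

```bash
J="python3 -m jog"
$J '[[0.2,[0,0,-45],0],[0.2,[0,0,-45],0],[0.2,[0,0,-40],0],[0.2,[0,0,-20],0],[0.2,[0,0,0],0]]' 
$J '[[0.2,[0,0,-12],0],[0.2,[0,0,-12],0],[0.2,[0,0,-12],0],[0.2,[0,0,-11],0],[0.2,[0,0,0],0]]'
python3 - <<'E'
from h import *
s=cam("side"); save(s,"pics/side_g.png",(200,300,150,290),5)
E
```

```text
t: 3.8
ee_pos: [556.1, 178.9, 66.9]
orientation: [[-0.005, -0.102, -0.995], [-0.003, -0.995, 0.102], [-1.0, 0.003, 0.005]]
force: [-0.4, -0.2, -0.4]
finger_gap: 0.599
t: 4.3
ee_pos: [556.9, 181.0, 20.7]
orientation: [[-0.002, -0.1, -0.995], [-0.001, -0.995, 0.1], [-1.0, 0.001, 0.002]]
force: [-0.2, 0.2, 1.0]
finger_gap: 0.6
```

View pics/side_g.png

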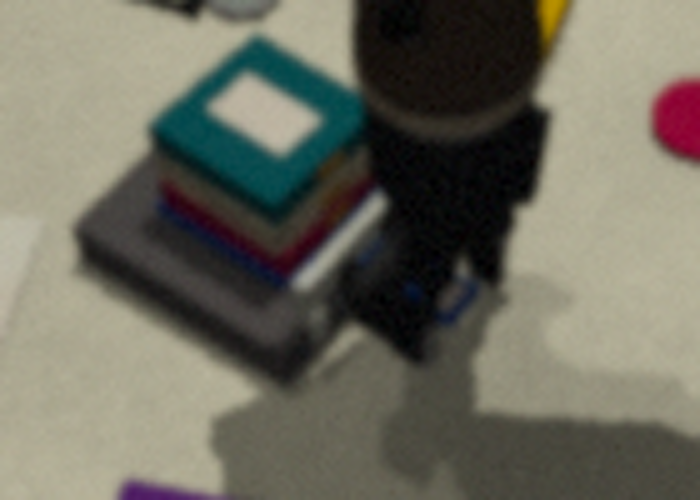

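The fingers straddle the tab, whose blue shows between them at crop (410-470, 300). Closing.

```bash
J="python3 -m jog"
$J '[[-0.1,[0,0,0],0],[-0.2,[0,0,0],0],[-0.3,[0,0,0],0],[-0.4,[0,0,0],0],[-0.5,[0,0,0],0]]' 60
$J '[[-1,[0,0,0],0],[-1,[0,0,0],0],[-1,[0,0,0],0]]'
```

```text
t: 4.85
ee_pos: [558.2, 181.7, 22.9]
orientation: [[0.001, -0.1, -0.995], [0.0, -0.995, 0.1], [-1.0, -0.0, -0.001]]
force: [-1.3, 0.7, 4.8]
finger_gap: 0.29
t: 5.15
ee_pos: [558.1, 181.7, 22.8]
orientation: [[0.001, -0.1, -0.995], [0.0, -0.995, 0.1], [-1.0, -0.0, -0.001]]
force: [-0.7, 0.4, 6.1]
finger_gap: 0.287
```

```bash
python3 -c "
from h import *
s=readout.get_state();print(s['force'],s['ft_torque'],s['ee_pos'],s['finger_gap'])"
```

```text
[-0.65615636  0.42924116  6.0893118 ] [ 0.03366087  0.25282736 -0.02373009] [558.12593146 181.74186328  22.82255329] 0.2871494871873217
```

```bash
J="python3 -m jog"
$J '[[-1,[0,0,0.5],0],[-1,[0,0,0],0]]'
$J '[[-1,[-1,-0.4,0],0.2],[-1,[-1,-0.4,0],0.2],[-1,[-1,-0.4,0],0.2],[-1,[0,0,0],0]]'
```

```text
t: 5.35
ee_pos: [558.1, 181.6, 23.0]
orientation: [[0.001, -0.1, -0.995], [0.0, -0.995, 0.1], [-1.0, -0.0, -0.001]]
force: [-0.1, 0.7, 3.8]
finger_gap: 0.29
t: 5.75
ee_pos: [555.2, 180.2, 23.0]
orientation: [[0.001, -0.09, -0.996], [0.0, -0.996, 0.09], [-1.0, -0.0, -0.001]]
force: [3.3, 0.7, 1.5]
finger_gap: 0.284
```

```bash
J="python3 -m jog"
$J '[[-1,[-1,-0.6,0],0],[-1,[-1,-0.6,0],0],[-1,[-1,-0.6,0],0],[-1,[0,0,0],0]]'
$J '[[-1,[-1,0.1,0],0],[-1,[-1,0.1,0],0],[-1,[-1,0.1,0],0],[-1,[0,0,0],0]]'
python3 -c "
from h import *
s=readout.get_state();print(s['force'],s['ft_torque'],s['ee_pos'],s['finger_gap'])"
```

```text
t: 6.15
ee_pos: [551.8, 178.7, 22.9]
orientation: [[0.0, -0.089, -0.996], [0.0, -0.996, 0.089], [-1.0, -0.0, -0.0]]
force: [2.9, 1.7, 3.0]
finger_gap: 0.292
t: 6.55
ee_pos: [548.9, 178.6, 22.9]
orientation: [[0.0, -0.09, -0.996], [-0.0, -0.996, 0.09], [-1.0, 0.0, -0.0]]
force: [3.8, -0.2, 3.7]
finger_gap: 0.288
[ 3.83074256 -0.18126401  3.70633527] [ 0.04576116 -0.82935574 -0.01119297] [548.88162251 178.55182859  22.88052056] 0.28834062975741276
```

```bash
J="python3 -m jog"
for i in 1 2; do :; done
$J '[[-1,[-1,0.1,0],0],[-1,[-1,0.1,0],0],[-1,[-1,0.1,0],0],[-1,[0,0,0],0]]'
python3 -c "
from h import *
s=readout.get_state();print(s['force'],s['ft_torque'])"
$J '[[-1,[-1,0.1,0],0],[-1,[-1,0.1,0],0],[-1,[0,0,0],0]]'
python3 -c "
from h import *
s=readout.get_state();print(s['force'],s['ft_torque'])"
```

```text
t: 6.95
ee_pos: [545.6, 178.8, 22.8]
orientation: [[-0.0, -0.09, -0.996], [-0.0, -0.996, 0.09], [-1.0, 0.0, 0.0]]
force: [4.2, -1.8, 4.5]
finger_gap: 0.286
[ 4.23617396 -1.84367471  4.51988932] [-0.10066684 -0.8346408  -0.05289087]
t: 7.25
ee_pos: [544.0, 179.2, 22.9]
orientation: [[0.0, -0.09, -0.996], [-0.0, -0.996, 0.09], [-1.0, -0.0, -0.0]]
force: [4.9, -0.9, 3.5]
finger_gap: 0.285
[ 4.87178001 -0.9120999   3.5494203 ] [-0.14914141 -0.98234579  0.04211391]
```

```bash
J="python3 -m jog"
$J '[[-1,[-1,0.1,0],0],[-1,[-1,0.1,0],0],[-1,[0,0,0],0]]'
python3 -c "
from h import *
s=readout.get_state();print(s['force'],s['ft_torque'])"
$J '[[-1,[-1,0.1,0],0],[-1,[-1,0.1,0],0],[-1,[0,0,0],0]]'
python3 -c "
from h import *
s=readout.get_state();print(s['force'],s['ft_torque'])"
```

```text
t: 7.55
ee_pos: [542.3, 179.4, 22.9]
orientation: [[0.001, -0.09, -0.996], [0.0, -0.996, 0.09], [-1.0, -0.0, -0.001]]
force: [5.8, -0.3, 3.5]
finger_gap: 0.285
[ 5.83448181 -0.25625701  3.49436535] [-0.13544868 -1.24568628  0.00184645]
t: 7.85
ee_pos: [540.4, 179.6, 22.9]
orientation: [[0.001, -0.09, -0.996], [0.0, -0.996, 0.09], [-1.0, -0.0, -0.001]]
force: [5.1, -1.0, 3.5]
finger_gap: 0.289
[ 5.12088478 -0.96919087  3.50685287] [-0.06094902 -1.19473272 -0.04629994]
```

```bash
J="python3 -m jog"
$J '[[-1,[-1,0.09,0],0],[-1,[-1,0.09,0],0],[-1,[0,0,0],0]]'
python3 -c "
from h import *
s=readout.get_state();print(s['force'],s['ft_torque'])"
$J '[[-1,[-1,0.09,0],0],[-1,[-1,0.09,0],0],[-1,[-1,0.09,0],0],[-1,[0,0,0],0]]'
python3 -c "
from h import *
s=readout.get_state();print(s['force'],s['ft_torque'])"
```

```text
t: 8.15
ee_pos: [538.3, 179.8, 22.9]
orientation: [[0.001, -0.09, -0.996], [0.0, -0.996, 0.09], [-1.0, -0.0, -0.001]]
force: [6.2, -0.1, 3.4]
finger_gap: 0.289
[ 6.24339681 -0.12832937  3.39191044] [-0.12520259 -1.21690929 -0.02262057]
t: 8.55
ee_pos: [535.3, 180.1, 22.9]
orientation: [[0.001, -0.09, -0.996], [0.0, -0.996, 0.09], [-1.0, -0.0, -0.001]]
force: [6.5, -0.2, 2.8]
finger_gap: 0.283
[ 6.49022697 -0.23314904  2.81891935] [-0.06278519 -1.19725061  0.00844745]
```

```bash
J="python3 -m jog"
$J '[[-1,[-2,0.18,0],0],[-1,[-2,0.18,0],0],[-1,[-2,0.18,0],0],[-1,[0,0,0],0]]'
$J '[[-1,[-2,0.18,0],0],[-1,[-2,0.18,0],0],[-1,[-2,0.18,0],0],[-1,[0,0,0],0]]'
```

```text
t: 8.95
ee_pos: [529.0, 180.6, 22.9]
orientation: [[0.001, -0.09, -0.996], [0.0, -0.996, 0.09], [-1.0, -0.0, -0.001]]
force: [6.0, -0.0, 3.4]
finger_gap: 0.286
t: 9.35
ee_pos: [523.0, 181.2, 22.9]
orientation: [[0.001, -0.09, -0.996], [0.0, -0.996, 0.09], [-1.0, -0.0, -0.001]]
force: [5.1, -0.8, 3.8]
finger_gap: 0.288
```

```bash
J="python3 -m jog"
$J '[[-1,[-2,0.18,0],0],[-1,[-2,0.18,0],0],[-1,[-2,0.18,0],0],[-1,[-2,0.18,0],0],[-1,[0,0,0],0]]'
$J '[[-1,[-2,0.18,0],0],[-1,[-2,0.18,0],0],[-1,[-2,0.18,0],0],[-1,[-2,0.18,0],0],[-1,[0,0,0],0]]'
python3 - <<'E'
from h import *
s=cam("side"); save(s,"pics/side_p.png",(200,300,150,290),5)
E
```

```text
t: 9.85
ee_pos: [515.0, 181.9, 22.9]
orientation: [[0.0, -0.09, -0.996], [0.0, -0.996, 0.09], [-1.0, -0.0, -0.0]]
force: [5.2, -0.7, 2.5]
finger_gap: 0.285
t: 10.35
ee_pos: [507.1, 182.6, 22.8]
orientation: [[0.001, -0.09, -0.996], [0.0, -0.996, 0.09], [-1.0, -0.0, -0.001]]
force: [5.6, -0.6, 2.4]
finger_gap: 0.285
```

View pics/side_p.png

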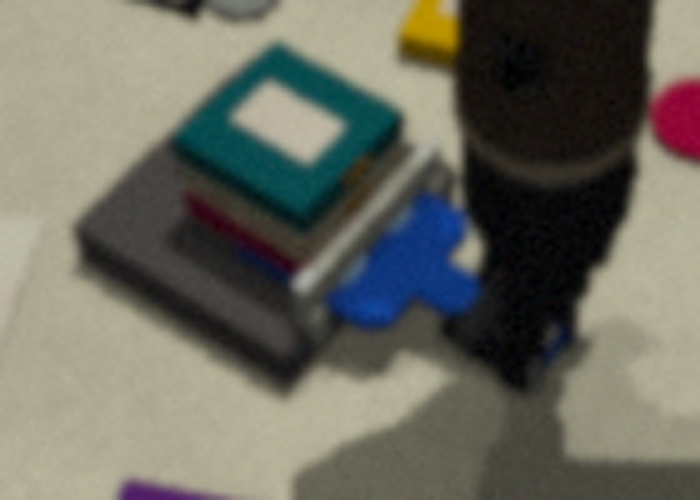

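The plate is about half out, its body at crop (400,270), and the stack is neat against the bar. Continuing.

```bash
J="python3 -m jog"
$J '[[-1,[-2,0.18,0],0],[-1,[-2,0.18,0],0],[-1,[-2,0.18,0],0],[-1,[-2,0.18,0],0],[-1,[-2,0.18,0],0]]'
$J '[[-1,[-2,0.18,0],0],[-1,[-2,0.18,0],0],[-1,[-2,0.18,0],0],[-1,[-2,0.18,0],0],[-1,[-2,0.18,0],0]]'
$J '[[-1,[-2,0.18,0],0],[-1,[-2,0.18,0],0],[-1,[-2,0.18,0],0],[-1,[-2,0.18,0],0],[-1,[-2,0.18,0],0]]'
```

```text
t: 10.9
ee_pos: [497.5, 183.4, 22.9]
orientation: [[0.001, -0.09, -0.996], [0.0, -0.996, 0.09], [-1.0, -0.0, -0.001]]
force: [6.1, -0.3, 2.5]
finger_gap: 0.292
t: 11.4
ee_pos: [487.3, 184.3, 22.8]
orientation: [[0.001, -0.09, -0.996], [0.0, -0.996, 0.09], [-1.0, -0.0, -0.001]]
force: [4.0, -0.7, 0.4]
finger_gap: 0.286
t: 11.9
ee_pos: [476.3, 185.3, 22.6]
orientation: [[-0.001, -0.09, -0.996], [-0.0, -0.996, 0.09], [-1.0, 0.0, 0.001]]
force: [0.7, -1.2, 0.9]
finger_gap: 0.285
```

```bash
J="python3 -m jog"
$J '[[-1,[-2,0.18,0],0],[-1,[-2,0.18,0],0],[-1,[-2,0.18,0],0],[-1,[-2,0.18,0],0],[-1,[-2,0.18,0],0]]'
$J '[[-1,[-2,0.18,0],0],[-1,[-2,0.18,0],0],[-1,[-2,0.18,0],0],[-1,[-2,0.18,0],0],[-1,[-2,0.18,0],0]]'
$J '[[-1,[-2,0.18,0],0],[-1,[-2,0.18,0],0],[-1,[-2,0.18,0],0],[-1,[-2,0.18,0],0],[-1,[-2,0.18,0],0]]'
```

```text
t: 12.4
ee_pos: [466.5, 186.2, 22.7]
orientation: [[-0.0, -0.09, -0.996], [-0.0, -0.996, 0.09], [-1.0, 0.0, 0.0]]
force: [1.3, -0.2, -0.5]
finger_gap: 0.288
t: 12.9
ee_pos: [456.5, 187.1, 22.7]
orientation: [[-0.0, -0.09, -0.996], [-0.0, -0.996, 0.09], [-1.0, 0.0, 0.0]]
force: [0.6, 0.6, -0.4]
finger_gap: 0.292
t: 13.4
ee_pos: [446.3, 187.9, 22.7]
orientation: [[-0.001, -0.09, -0.996], [-0.0, -0.996, 0.09], [-1.0, 0.0, 0.001]]
force: [0.3, -0.1, -0.9]
finger_gap: 0.284
```

```bash
J="python3 -m jog"
$J '[[-1,[-5,0.45,0],0],[-1,[-5,0.45,0],0],[-1,[-5,0.45,0],0],[-1,[-5,0.45,0],0],[-1,[0,0,0],0]]'
python3 - <<'E'
from h import *
s=cam("side"); save(s,"pics/side_o.png",(190,310,150,310),5)
t=cam("top"); P=pts(t); h,S,V=hsv(t); X=onplane(t,36); m=(h>105)&(h<125)&(S>110)&(np.abs(X[...,0]-530)<110)&(np.abs(X[...,1]-180)<70)
q=X[m]; print(m.sum(),cv2.minAreaRect(q.astype(np.float32)),np.nanmedian(P[m],0)); print(readout.get_state()["ft_torque"])
Xc=onplane(t,90); tl=(h>80)&(h<100)&(S>100)&(np.abs(Xc[...,0]-665)<70)&(np.abs(Xc[...,1]-170)<70); print(" teal",cv2.minAreaRect(Xc[tl].astype(np.float32)),np.nanmedian(P[tl][:,2]))
E
```

```text
t: 13.9
ee_pos: [425.9, 189.9, 22.8]
orientation: [[-0.0, -0.089, -0.996], [-0.0, -0.996, 0.089], [-1.0, 0.0, 0.0]]
force: [0.2, 0.4, -0.9]
finger_gap: 0.286
808 ((509.9598388671875, 190.05767822265625), (172.7526092529297, 107.29397583007812), 1.296003818511963) [518.26557732 182.00415665  32.97716498]
[ 0.02643091  0.13234129 -0.04227721]
 teal ((655.2755737304688, 169.12088012695312), (80.64385223388672, 82.45305633544922), 83.58295440673828) 87.88450268406015
```

View pics/side_o.png

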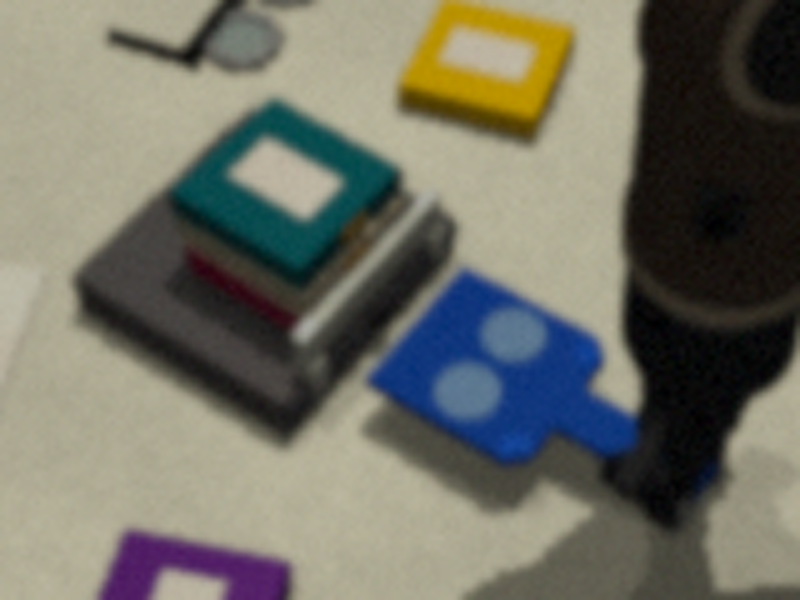

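The plate is fully out and level, with its body at crop (490,360). The stack is neat on the deck: the teal case reads z 88 and sits about 9 mm towards the bar. Now I'll lift and carry the plate to the dock.

```bash
J="python3 -m jog"
$J '[[-1,[0,0,10],0],[-1,[0,0,20],0],[-1,[0,0,20],0],[-1,[0,0,20],0],[-1,[0,0,10],0]]'
$J '[[-1,[0,-20,0],0],[-1,[7,-31,0],0.9],[-1,[7,-31,0],0.9],[-1,[7,-31,0],0.9],[-1,[7,-31,0],0.9]]'
$J '[[-1,[7,-31,0],0.9],[-1,[7,-31,0],0.9],[-1,[7,-31,0],0.9],[-1,[7,-31,0],0.9],[-1,[7,-31,0],0.9]]'
$J '[[-1,[7,-31,0],0.9],[-1,[7,-31,0],0.9],[-1,[7,-31,0],0.9],[-1,[6,-10,0],0.6],[-1,[0,0,0],0]]'
```

```text
t: 14.5
ee_pos: [427.7, 190.2, 104.9]
orientation: [[0.002, -0.09, -0.996], [0.001, -0.996, 0.09], [-1.0, -0.001, -0.002]]
force: [1.0, 0.2, -1.4]
finger_gap: 0.289
t: 15.0
ee_pos: [455.0, 44.5, 103.0]
orientation: [[0.0, -0.026, -1.0], [-0.0, -1.0, 0.026], [-1.0, 0.0, -0.0]]
force: [1.4, 0.7, -2.0]
finger_gap: 0.283
t: 15.5
ee_pos: [489.9, -110.6, 102.9]
orientation: [[-0.0, 0.052, -0.999], [-0.0, -0.999, -0.052], [-1.0, 0.0, 0.0]]
force: [1.1, 1.1, -2.0]
finger_gap: 0.289
t: 16.0
ee_pos: [517.0, -213.9, 102.6]
orientation: [[0.0, 0.106, -0.994], [-0.0, -0.994, -0.106], [-1.0, 0.0, -0.0]]
force: [-0.7, -0.1, -0.5]
finger_gap: 0.285
```

```bash
J="python3 -m jog"
$J '[[-1,[-1,1.5,-20],0],[-1,[0,1.5,-20],0.2],[-1,[0,0,-20],0],[-1,[0,0,-3],0],[-1,[0,0,0],0]]'
python3 - <<'E'
from h import *
t=cam("top"); save(t,"pics/top_d.png",(145,235,280,370),7); s=readout.get_state(); print(s["ee_pos"])
h,S,V=hsv(t); X=onplane(t,52); m=(h>105)&(h<125)&(S>110)&(np.abs(X[...,0]-610)<90)&(np.abs(X[...,1]+200)<80)
m=cv2.drawContours(np.zeros(m.shape,np.uint8),cv2.findContours(m.astype(np.uint8),0,2)[0],-1,1,-1)>0
q=X[m]; body=q[q[:,0]>590]; print(m.sum(),cv2.minAreaRect(body.astype(np.float32)))
# plate predicted
th=np.arctan2(-s["orientation"][0,2],1) ; 
T=s["ee_pos"]; yaw=np.arctan2(-s["orientation"][1][2],-s["orientation"][0][2]); print("yaw",np.degrees(yaw),"pred origin",T[:2]+108*np.array([np.cos(yaw),np.sin(yaw)]))
E
```

```text
t: 16.5
ee_pos: [515.6, -207.6, 39.6]
orientation: [[-0.001, 0.114, -0.993], [0.001, -0.993, -0.114], [-1.0, -0.001, 0.001]]
force: [-0.2, 0.8, -1.3]
finger_gap: 0.286
[ 516.14817613 -208.10755348   40.34586517]
951 ((625.03515625, -191.83766174316406), (79.60057067871094, 84.54801177978516), 6.632307529449463)
yaw 6.5213590311932785 pred origin [ 623.44937143 -195.84160523]
```

View pics/top_d.png

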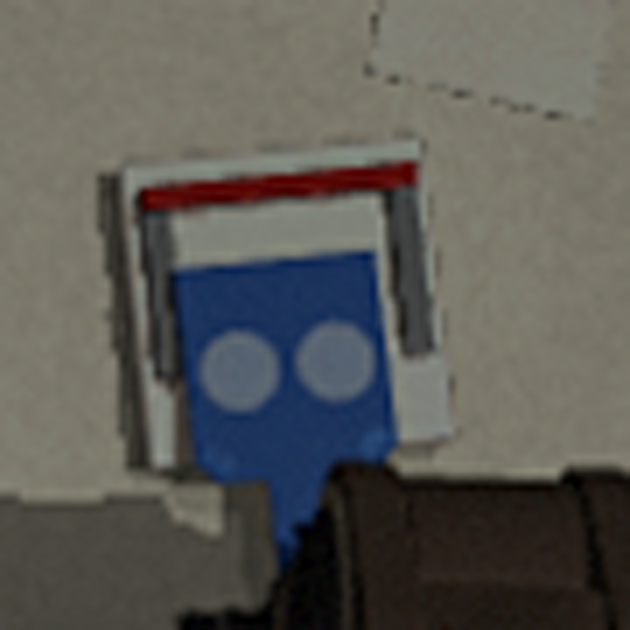

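The plate is over the dock 25 mm short of home, body at crop (285,360). It sits a few mm left of the rails' middle (inner rail faces at about columns 176 and 387). I'll measure with rectified profiles in the dock's frame.

Run:
```python
from h import *
t=cam("top"); C=-np.array(t["R"]).T@np.array(t["t"]).reshape(3); print("cam",C.round())
o=np.array([648,-196.]); a=np.radians(6.4); ex=np.array([np.cos(a),np.sin(a)]); ey=np.array([-ex[1],ex[0]])
ys=np.arange(-75,75.1,1.5)
def prof(xs,z,ch):
    out=[]
    for x in xs:
        W=o+x*ex+ys[:,None]*ey; uv=proj(t,np.c_[W,np.full(len(ys),z)]).astype(np.float32)
        out.append(cv2.remap(t["color"].astype(np.float32),uv[:,0].reshape(1,-1),uv[:,1].reshape(1,-1),1)[0])
    return np.mean(out,0)
def edges(v,lo,hi,thr):
    k=(ys>lo)&(ys<hi); y=ys[k]; w=v[k]-thr; i=np.where(w[:-1]*w[1:]<0)[0]; return [round(float(y[j]-w[j]*(y[j+1]-y[j])/(w[j+1]-w[j])),1) for j in i]
p=prof(range(24,38,2),40,0).mean(1); print("rails z40 x24..36",[(int(y),int(v)) for y,v in zip(ys[::2],p[::2])]); print(edges(p,-75,75,(p.max()+p[(abs(abs(ys)-50)<6)].min())/2))
b=prof(range(-25,12,3),53.4,2); bl=b[:,2]-b[:,0]; print("plate edges",edges(bl,-75,75,bl.max()/2))
b=prof(range(-40,-20,3),53.4,2); bl=b[:,2]-b[:,0]; print("plate edges front",edges(bl,-75,75,bl.max()/2))
r=prof([46,48,50],46,0); rr=r[:,0]-r[:,2]; print("red",edges(rr,-75,75,rr.max()/2))
# along x
xs=np.arange(-60,75,1.5)
def px(ylist,z):
    out=[]
    for y in ylist:
        W=o+xs[:,None]*ex+y*ey; uv=proj(t,np.c_[W,np.full(len(xs),z)]).astype(np.float32)
        out.append(cv2.remap(t["color"].astype(np.float32),uv[:,0].reshape(1,-1),uv[:,1].reshape(1,-1),1)[0])
    return np.mean(out,0)
ys=xs
q=px(range(-30,31,5),53.4); bl=q[:,2]-q[:,0]; print("plate rear x",edges(bl,-60,45,bl.max()/2))
q=px(range(-30,31,5),46); rr=q[:,0]-q[:,2]; print("red x z46",edges(rr,20,75,rr.max()/2))
```

```text
cam [ 498.   -9. 1390.]
rails z40 x24..36 [(-75, 118), (-72, 117), (-69, 119), (-66, 118), (-63, 111), (-60, 118), (-57, 69), (-54, 62), (-51, 66), (-48, 58), (-45, 65), (-42, 127), (-39, 129), (-36, 126), (-33, 126), (-30, 126), (-27, 127), (-24, 127), (-21, 126), (-18, 127), (-15, 127), (-12, 126), (-9, 126), (-6, 126), (-3, 127), (0, 127), (3, 127), (6, 126), (9, 126), (12, 126), (15, 126), (18, 126), (21, 126), (24, 126), (27, 127), (30, 127), (33, 127), (36, 127), (39, 128), (42, 122), (45, 90), (48, 65), (51, 64), (54, 63), (57, 47), (60, 103), (63, 100), (66, 53), (69, 47), (72, 59), (75, 103)]
[-58.4, -43.7, 44.8, 59.6, 63.5]
plate edges [-36.4, 47.1]
plate edges front [-36.7, -25.9, -4.3, 13.3, 35.4, 46.7]
red [-58.1, 56.7]
plate rear x [-33.3, -17.1, 18.6]
red x z46 [44.7, 54.0]
```

```bash
J="python3 -m jog"
$J '[[-1,[0.3,-2.5,0],0],[-1,[0.3,-2.6,0],0],[-1,[0,0,-3],0],[-1,[0,0,-3],0],[-1,[0,0,0],0]]'
$J '[[-1,[0,0,-2],0],[-1,[0,0,-2],0],[-1,[0,0,-2],0],[-1,[0,0,-2],0],[-1,[0,0,0],0]]'
$J '[[-1,[0,0,-1],0],[-1,[0,0,-1],0],[-1,[0,0,0],0]]'
```

```text
t: 17.1
ee_pos: [516.1, -214.2, 33.3]
orientation: [[-0.001, 0.112, -0.994], [0.0, -0.994, -0.112], [-1.0, -0.0, 0.001]]
force: [-1.1, -0.4, -0.8]
finger_gap: 0.287
t: 17.6
ee_pos: [516.3, -214.1, 25.4]
orientation: [[-0.001, 0.112, -0.994], [0.0, -0.994, -0.112], [-1.0, -0.0, 0.0]]
force: [-0.5, 0.4, -1.1]
finger_gap: 0.289
t: 17.9
ee_pos: [516.5, -214.2, 23.8]
orientation: [[0.0, 0.112, -0.994], [-0.0, -0.994, -0.112], [-1.0, 0.0, -0.0]]
force: [-0.6, -0.6, -1.7]
finger_gap: 0.282
```

```bash
J="python3 -m jog"
$J '[[-1,[0,0,-0.5],0],[-1,[0,0,-0.5],0],[-1,[0,0,0],0]]'
python3 - <<'E'
from h import *
t=cam("top"); o=np.array([648,-196.]); a=np.radians(6.4); ex=np.array([np.cos(a),np.sin(a)]); ey=np.array([-ex[1],ex[0]])
h,S,V=hsv(t); X=onplane(t,37)-o; D=np.dstack([X@ex,X@ey]); m=(h>105)&(h<125)&(S>110)&(abs(D[...,0])<70)&(abs(D[...,1])<60)
for x in range(-25,15,8):
    k=m&(abs(D[...,0]-x)<5); print(x,D[k][:,1].min().round(1),D[k][:,1].max().round(1))
print("rear",np.percentile(D[m][:,0],99.5).round(1)); save(t,"pics/top_e.png",(145,235,280,370),7)
s=readout.get_state();print(s['force'],s['ft_torque'])
E
```

```text
t: 18.2
ee_pos: [516.5, -214.3, 22.9]
orientation: [[0.0, 0.112, -0.994], [-0.0, -0.994, -0.112], [-1.0, 0.0, -0.0]]
force: [0.4, -0.6, 1.1]
finger_gap: 0.287
-25 -42.3 40.2
-17 -40.4 39.6
-9 -41.4 38.6
-1 -42.4 40.3
7 -42.4 39.7
rear 17.9
[-0.20996682  0.33247962  0.93826756] [0.03146624 0.0973636  0.02025237]
```

Centred in the rails within about 1 mm and just touching the deck. Sliding home.

```bash
J="python3 -m jog"
$J '[[-1,[3,0.34,0],0],[-1,[3,0.34,0],0],[-1,[3,0.34,0],0],[-1,[3,0.34,0],0],[-1,[0,0,0],0]]'
$J '[[-1,[2,0.22,0],0],[-1,[2,0.22,0],0],[-1,[2,0.22,0],0],[-1,[2,0.22,0],0],[-1,[0,0,0],0]]'
$J '[[-1,[1,0.11,0],0],[-1,[1,0.11,0],0],[-1,[0,0,0],0]]'
```

```text
t: 18.75
ee_pos: [529.3, -212.7, 22.9]
orientation: [[0.001, 0.113, -0.994], [0.0, -0.994, -0.113], [-1.0, 0.0, -0.001]]
force: [1.4, 0.4, 0.6]
finger_gap: 0.287
t: 19.25
ee_pos: [536.9, -212.0, 22.9]
orientation: [[0.001, 0.113, -0.994], [-0.0, -0.994, -0.113], [-1.0, 0.0, -0.001]]
force: [-0.3, -0.2, 1.0]
finger_gap: 0.285
t: 19.55
ee_pos: [538.5, -211.8, 22.8]
orientation: [[0.0, 0.112, -0.994], [-0.0, -0.994, -0.112], [-1.0, 0.0, -0.0]]
force: [-0.7, -1.2, 1.8]
finger_gap: 0.286
```

```bash
J="python3 -m jog"
$J '[[-1,[0.7,0.08,0],0],[-1,[0.7,0.08,0],0],[-1,[0,0,0],0]]'
$J '[[-1,[0.7,0.08,0],0],[-1,[0,0,0],0]]'
$J '[[-1,[0.7,0.08,0],0],[-1,[0,0,0],0]]'
```

```text
t: 19.85
ee_pos: [540.0, -211.6, 22.8]
orientation: [[0.0, 0.112, -0.994], [-0.0, -0.994, -0.112], [-1.0, 0.0, -0.0]]
force: [-1.1, 0.1, 1.8]
finger_gap: 0.288
t: 20.05
ee_pos: [540.6, -211.6, 22.8]
orientation: [[0.0, 0.112, -0.994], [-0.0, -0.994, -0.112], [-1.0, 0.0, -0.0]]
force: [-1.5, -0.9, 1.7]
finger_gap: 0.287
t: 20.25
ee_pos: [541.3, -211.5, 22.8]
orientation: [[0.0, 0.112, -0.994], [-0.0, -0.994, -0.112], [-1.0, 0.0, -0.0]]
force: [-1.5, -0.0, 2.7]
finger_gap: 0.287
```

```bash
J="python3 -m jog"
$J '[[-1,[0.6,0.07,0],0],[-1,[0,0,0],0]]'
$J '[[-1,[0.6,0.07,0],0],[-1,[0,0,0],0]]'
$J '[[-1,[0.5,0.06,0],0],[-1,[0,0,0],0]]'
```

```text
t: 20.45
ee_pos: [541.8, -211.4, 22.8]
orientation: [[-0.0, 0.112, -0.994], [-0.0, -0.994, -0.112], [-1.0, 0.0, 0.0]]
force: [-1.3, -1.2, 3.2]
finger_gap: 0.288
t: 20.65
ee_pos: [541.8, -211.4, 22.7]
orientation: [[-0.001, 0.112, -0.994], [0.0, -0.994, -0.112], [-1.0, -0.0, 0.001]]
force: [-5.3, -0.4, 4.2]
finger_gap: 0.287
t: 20.85
ee_pos: [541.8, -211.4, 22.6]
orientation: [[-0.002, 0.112, -0.994], [-0.0, -0.994, -0.112], [-1.0, -0.0, 0.002]]
force: [-6.1, -0.6, 4.8]
finger_gap: 0.286
```

```bash
J="python3 -m jog"
$J '[[-1,[0.5,0.06,0],0],[-1,[0,0,0],0]]'
$J '[[-1,[0.3,0.03,0],0],[-1,[0,0,0],0]]'
```

```text
t: 21.05
ee_pos: [541.8, -211.4, 22.6]
orientation: [[-0.003, 0.112, -0.994], [-0.0, -0.994, -0.112], [-1.0, -0.0, 0.003]]
force: [-7.3, 0.3, 5.1]
finger_gap: 0.286
t: 21.25
ee_pos: [541.8, -211.3, 22.5]
orientation: [[-0.004, 0.112, -0.994], [-0.0, -0.994, -0.112], [-1.0, -0.0, 0.004]]
force: [-8.7, -0.2, 6.9]
finger_gap: 0.288
```

```bash
J="python3 -m jog"
$J '[[-1,[0.5,0.06,0],0],[-1,[0,0,0],0]]'
$J '[[-1,[0.2,0.02,0],0],[-1,[0,0,0],0],[-1,[0,0,0],0],[-1,[0,0,0],0]]'
$J '[[-1,[-1,-0.11,0],0],[-1,[-1,-0.11,0],0],[-1,[0,0,0],0]]'
```

```text
t: 21.45
ee_pos: [541.8, -211.4, 22.4]
orientation: [[-0.005, 0.112, -0.994], [-0.0, -0.994, -0.112], [-1.0, -0.0, 0.005]]
force: [-10.1, 0.2, 7.5]
finger_gap: 0.286
t: 21.85
ee_pos: [541.8, -211.3, 22.4]
orientation: [[-0.005, 0.112, -0.994], [-0.0, -0.994, -0.112], [-1.0, -0.001, 0.005]]
force: [-10.5, -0.6, 8.5]
finger_gap: 0.289
t: 22.15
ee_pos: [541.8, -211.3, 22.6]
orientation: [[-0.001, 0.112, -0.994], [0.0, -0.994, -0.112], [-1.0, -0.0, 0.001]]
force: [-5.8, -0.9, 2.5]
finger_gap: 0.29
```

Pressed at about 10 N for about 0.5 s. Easing off, opening and withdrawing straight up.

```bash
J="python3 -m jog"
$J '[[-1,[-0.7,-0.08,0],0],[-1,[0,0,0],0]]'
$J '[[-0.4,[0,0,0],0],[-0.2,[0,0,0],0],[0,[0,0,0],0],[0.2,[0,0,0],0],[0.2,[0,0,0],0]]'
$J '[[0.2,[0,0,5],0],[0.2,[0,0,15],0],[0.2,[0,0,20],0],[0.2,[0,0,30],0],[0.2,[0,0,0],0]]'
$J '[[0.2,[-30,0,30],0],[0.2,[-40,0,30],0],[0.2,[-40,0,30],0],[0.2,[0,0,0],0],[0.2,[0,0,0],0]]'
python3 - <<'E'
from h import *
t=cam("top"); o=np.array([648,-196.]); a=np.radians(6.4); ex=np.array([np.cos(a),np.sin(a)]); ey=np.array([-ex[1],ex[0]])
h,S,V=hsv(t); X=onplane(t,36)-o; D=np.dstack([X@ex,X@ey]); m=(h>105)&(h<125)&(S>110)&(abs(D[...,0])<140)&(abs(D[...,1])<60)
for x in range(-115,40,10):
    k=m&(abs(D[...,0]-x)<5)
    if k.sum(): print(x,D[k][:,1].min().round(1),D[k][:,1].max().round(1))
print("x range",np.percentile(D[m][:,0],[.3,99.7]).round(1)); P=pts(t); print("z",np.nanmedian(P[m][:,2]))
Xc=onplane(t,90); tl=(h>80)&(h<100)&(S>100)&(np.abs(Xc[...,0]-665)<70)&(np.abs(Xc[...,1]-170)<70); print("teal",cv2.minAreaRect(Xc[tl].astype(np.float32)),np.nanmedian(P[tl][:,2]))
b=t["color"][130:265,95:435,::-1]; s=cam("side")["color"][130:290,140:330,::-1]
b=cv2.resize(b,None,fx=2,fy=2); s=cv2.resize(s,(int(190*1.65),int(160*1.65)))
c=np.zeros((b.shape[0]+s.shape[0],max(b.shape[1],s.shape[1]),3),np.uint8); c[:b.shape[0],:b.shape[1]]=b; c[b.shape[0]:,:s.shape[1]]=s; cv2.imwrite("pics/end.png",c)
E
```

```text
t: 22.35
ee_pos: [541.9, -211.3, 22.7]
orientation: [[0.0, 0.112, -0.994], [0.0, -0.994, -0.112], [-1.0, -0.0, -0.0]]
force: [-2.7, -0.4, -0.0]
finger_gap: 0.288
t: 22.85
ee_pos: [542.1, -211.3, 22.9]
orientation: [[0.001, 0.113, -0.994], [-0.0, -0.994, -0.113], [-1.0, 0.0, -0.001]]
force: [0.6, 0.9, 0.4]
finger_gap: 0.6
t: 23.35
ee_pos: [544.5, -212.0, 97.8]
orientation: [[0.007, 0.112, -0.994], [-0.002, -0.994, -0.112], [-1.0, 0.003, -0.007]]
force: [0.7, 0.0, 0.5]
finger_gap: 0.603
t: 23.85
ee_pos: [431.8, -212.1, 184.4]
orientation: [[0.003, 0.111, -0.994], [-0.002, -0.994, -0.111], [-1.0, 0.003, -0.002]]
force: [0.4, 0.6, -0.6]
finger_gap: 0.599
-115 -14.5 11.8
-105 -13.2 10.9
-95 -13.8 10.0
-85 -12.5 11.0
-75 -13.7 10.7
-65 -14.4 9.4
-55 -12.7 10.8
-45 -37.6 33.0
-35 -41.5 38.1
-25 -42.5 40.1
-15 -40.9 39.1
-5 -42.2 38.2
5 -42.9 39.8
15 -41.3 38.9
25 -42.3 40.2
35 -40.8 39.6
x range [-118.5   44.7]
z 33.594833262252635
teal ((654.697021484375, 169.1304931640625), (80.56232452392578, 83.77156066894531), 83.75637817382812) 87.97171926272466
```

View pics/end.png

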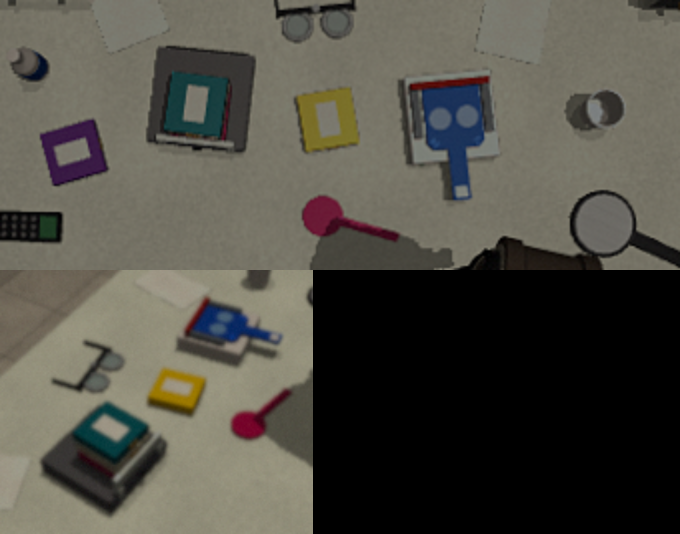

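The plate is home in the dock against the red stop, at picture (455,118). The stack is neat on the stand at (197,103), the bystanders look unmoved, and the gripper is clear of everything. Handing in.

```bash
python3 -c "
from workcell import job
print(job.finish_job())"
```

```text
the job is handed in; nothing more can be done
None
```

The plate is out from under the stack and home in the dock, and I've handed the job in at about 24 s on the robot's clock. The hand-in gives no verdict.

- **Drawing it out:** I pulled the plate level through the gate, steering it about 3 mm sideways and 0.6° in yaw. The wrist force stayed at about 7 N or less, with no sign of jamming.
- **The press:** I laid it between the dock rails, slid it until it met the red stop, pressed with about 10 N for about half a second, then released and withdrew.
- **Plate, last check:** The last top picture put its rear edge at x = 44.7 mm (the stop's face is at 45). It sat about 1.3 mm off centre, in line and flat.
- **Stack, last check:** The cases stand neat on the stand, about 9 mm towards the bar, with the top case reading 88 mm high. The bystanders look unmoved; I judged that by eye only.
- **One disagreement:** Over the dock, the camera put the plate about 2.4 mm further left than the arm's own reading. I went by the camera, and the plate slid between the rails without catching.

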